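# Extend an edge sander's tension lever to its second stop and hold it slack

### The job

The bench edge sander stands without its belt, and a workmate is waiting to slip on a new one. If the spray can beside the lever stands where the drawn-out lever will swing, first set it aside, upright on the bench; then squeeze in the lock button of the lever's telescoping handle, draw the handle out to the second of its three stops and let the button spring back out so that it locks there. Then take the handle by the rubber grip, swing the lever towards the robot against its spring until it comes up to its stop, and finish while still holding it there, with the handle still locked at the second stop and the tape roll, the offcut and the screwdriver where they lay.

Things in the scene. Friction and masses are not known exactly. Their poses are not given: they have to be found in the camera images.
- edge_sander: Bench edge sander, fixed: grey base 190 x 330 mm, steel platen on a casting, black drive drum (left, 72 mm) and aluminium idler drum (right, 50 mm), both upright; motor and lever post behind. Origin: underside, about the middle; its -x side faces the robot (yaw within 8 degrees), +y to the left. Highest part but the lever 116 mm. Under the handle, 110 mm and more from the pivot, only the bench.
- lever_pivot (a point): On the tension lever's upright pivot, 118 mm above the bench, level with the lever's axis. A 14 x 14 mm steel bar runs level from here to the sander's -y; notches in its far side are the stops. The handle is a sleeve on this bar: an aluminium lock housing 30 mm wide, 30 high, 52 long, with the button; then a rubber grip 31 mm thick, 102 mm long; then a 35 mm pommel.
- button_face (a point): Middle of the outer face of the black lock button (16 mm long, 15 mm high), on the housing's side towards the robot, 21 mm from the bar's axis, 6 mm proud of the housing. It is 145 mm from the pivot along the bar with the handle home and moves out with the handle. A gripper closed level across the housing here, from above, squeezes it in.
- grip_mid (a point): On the handle's axis in the middle of the rubber grip, 85 mm farther out than the button (230 mm from the pivot with the handle home, 310 mm at the second stop). A grasp here, closing across the grip, leaves the button alone.
- grip: The handle's sleeve (housing, rubber grip, pommel) without the button. Origin on the bar's axis level with the button; -y points outward along the handle, -x to the button's side.
- handle (a joint): How far the handle is drawn out, m: 0 home (at the start), stops at 0.040, 0.080, 0.120 (end 0.122). Button out: a tooth locks it at each stop with 1.5 mm play either way. Button in: it slides, and a spring (4 to 5 N) draws it back at about 50 mm/s, so if the button is let go between two stops, at least 4 mm past the inner one, it runs back and locks at that inner one.
- lock_button (a joint): How far the button is pressed in, m: 0 out and locked in a notch; about 0.0043 while its tooth rides on the bar between notches; 0.0055 fully in. Its spring gives 2 N; with the handle's pull on the tooth it takes up to 6 N to press.
- tension_lever (a joint): Swing of the lever, rad: 0 at rest, grows as its outer end is swung towards the robot (clockwise seen from above), 0.26 at its stop. Its spring (1.6 N m at rest, 2.5 N m at the stop, about 8 N at the grip at the second stop) returns it when let go. It draws the idler drum in by 11 mm.
- offcut: Bystander: loose flat wood offcut, 64 x 210 x 18 mm, lying on the bench far to the right; origin in the middle of the underside.
- duct_roll: Bystander: loose small black roll of tape, 53 mm across, 19 mm high (the lever passes over it), lying near the outer end of the lever, on the robot's side or the far side of it; origin in the middle of the underside.
- screwdriver: Bystander: loose red screwdriver, 31 x 183 x 28 mm, lying on the bench to the left of the sander; origin in the middle of the underside.
- lube_can: Loose upright spray can, 201 mm: body 52 mm across up to about 165 mm, 32 mm cap on top; 0.2 to 0.4 kg. It stands near the outer end of the lever, either on the robot's side, in the way of the swing, or on the far side, clear of it. Origin in the middle of the underside. The bench right of it, beyond the handle's reach and in front of the offcut, is free. (A can far left by the wall is fixed.)

How it is judged:
By the outcome, as a careful person would: the job done as asked, in the order asked, and still so for the second after the job is handed in, while the arm keeps its last pose, push and grip.
It also fails if it takes over 62 s, if anything falls off the work surface, if the arm or the gripper's body presses on something with over 40 N, if the wrist force passes 120 N, or if a joint passes its speed limit or range.

### The arm

A 6-joint arm with a two-finger parallel gripper is mounted at the origin on a cart in front of the work surface, level with it; the furniture and walls round the work are solid. World frame = base frame: x ahead of the robot, y to its left, z up, the work surface at z = 0. Lengths are in m, angles in degrees, forces in N, time in s.
With the tool pointing down it reaches from about 0.325 to 0.775 m from the base axis. Payload 5.5 kg.
Tool frame: the origin (TCP) lies midway between the tips of the shut fingers; the grasp point (between the pads) lies 19 mm behind it (env.tcp_to_grasp is the distance from the TCP to the grasp point, in m); z points along the fingers, y is the line along which they close (so a half turn about z gives the same grasp; the last joint's range is limited). The gripper opens to 85 mm and grips with 20 to 120 N. Pads are 22 mm wide; open, the fingers measure 114 mm over their backs; the gripper's body (76 mm by 85 mm) begins 54 mm behind the grasp point. The pads swing forward as they close: fully open they stand 13 mm farther back than shut.
Start: joints at [-73.894, 5.22, 70.514, -0, 104.267, -3.249], TCP at [0.199, -0.566, 0.231] pointing down, gripper open.
Joint ranges: [-164.24, 164.24], [-49.07, 125.15], [9.68, 141.18], [-86.29, 266.29], [3.28, 154.24], [-151.56, 151.56]. Speed limits (degrees/s): [147.25, 147.25, 172.46, 180, 180, 180].

### API

Orientations are given as [roll, pitch, yaw] about the fixed x, y, z axes, in that order (R = Rz(yaw) Ry(pitch) Rx(roll)).
In Python, from bench import env, imaging gives the robot as it stands. The module is installed in compiled form; this text tells all that it offers.
- The arm moves only by the tool carry_out, never from a script. Its argument "steps" is a list that holds one entry, the list of rows, each a list of 7 numbers: the shift along the world's x, y, z in mm, then the turn, a rotation vector about the world's x, y, z in degrees, then the opening in per cent of the stroke, from 0 (shut) to 100 (fully open). In form: [[[x, y, z, rx, ry, rz, grip], ...]]. A call has exactly 5 rows; each row shifts and turns the commanded pose from where the row before left it; what a row does not reach is not made up. A row lasts 1/10 s, in which the tool goes at most 50 mm and 8.59 degrees, less where a joint would pass 70% of its speed; a pose out of reach is approached as far as the arm can. A call with a gripper value outside its range is refused whole. The fingers move at their own pace and stop on an object; "grip_force" is the grip in N (left out, the last holds). Time passes only in rows, so rows that do not move let the fingers close, or fill a call up. It gives the time, the measured TCP pose, the force, the opening and the grip force at its end, in the units of the state.
- env.observe(): the state, without advancing time (a new reading comes with each control period).
- imaging.read_camera(name): name is "side" or "top" or "wrist"; returns the picture (400x640x3 uint8, red, green, blue); there is no depth.
- imaging.camera_model(name): a dict with "camera_matrix" (3x3 intrinsics, pixels), "position" and "attitude" of the camera in the world. Camera axes: x right, y down, z forward; pixel columns grow to the right and rows downward; lengths in m; the calibration is good to about 2 mm. A picture is of the moment at which its call begins: read the wrist's pose just before it. camera_model takes no time and is no camera call; for the wrist camera it gives the pose at the moment of the call.
- env.hand_in(): hands the job in; it is judged then, once.
The state is a dict: "time": time; "joint_positions": joint angles; "joint_vel": joint speeds; "joint_efforts": joint torques, N m; "position": TCP position; "ee_rot": TCP orientation; "contact_force": force on the tool from outside, world axes, zero at the start; "ft_torque": the same for the moment, N m; "width": finger opening in m; "gripper_force": force on a finger pad.
Only numpy, scipy, OpenCV 4.12 (cv2) and the standard library are available. Lean on these libraries where they do the work, as an engineer would, in place of code of your own. Each camera call takes 0.05 s, during which the arm holds its last target. There are 200 camera calls.

## Working session

There is one attempt and no reset: what is moved stays moved. The work goes in short steps, Python scripts to look and compute and a tool call to move; the robot and the scene stay as the last step left them, time stands still between calls to the robot, and variables do not carry over. Pictures are saved under pics/ and viewed, at most 10 in all, crops included, and the job is handed in when it is done.

Besides the shell and the picture viewer there is one more tool, called after "Emit:" as name([rows], argument=value, ...), one row to a line, values as JSON. carry_out: Moves the arm, as the interface text tells. Its arguments: {"type":"object","properties":{"steps":{"type":"array","items":{"type":"array","items":{"type":"array","items":{"type":"number"}}}},"grip_force":{"type":"number"}},"required":["steps"]}

```bash
mkdir -p pics; cat > h.py <<'E'
import numpy as np, cv2
from bench import env, imaging
def cam(n):
    m=imaging.camera_model(n); K=np.array(m["camera_matrix"]); p=np.array(m["position"]); a=np.array(m["attitude"])
    return K,p,a
E
python3 - <<'E'
from h import *
for n in ("top","side"):
    im=imaging.read_camera(n); cv2.imwrite(f"pics/{n}0.png",im[:,:,::-1])
    print(n,cam(n))
print(env.observe(), env.tcp_to_grasp)
E
```

```text
top (array([[363.592379  ,   0.        , 315.96835568],
       [  0.        , 363.592379  , 200.49641787],
       [  0.        ,   0.        ,   1.        ]]), array([ 0.36412436, -0.00612808,  1.17654508]), array([-172.40560333,   -0.50523133,  -91.30164327]))
side (array([[514.76758465,   0.        , 330.38369435],
       [  0.        , 514.76758465, 196.18819244],
       [  0.        ,   0.        ,   1.        ]]), array([-0.13220572, -1.09966737,  1.00657216]), array([-126.3195378 ,   -1.05906874,  -29.44657872]))
{'time': 0.1, 'joint_positions': array([-7.38950665e+01,  5.25964481e+00,  7.05752053e+01, -5.34618578e-04,
        1.04267478e+02, -3.24921002e+00]), 'joint_vel': array([ 0.07806653,  0.06560695, -0.13600777,  0.08105071,  0.00359368,
       -0.02309403]), 'joint_efforts': array([ 3.19803265e-03, -4.60219073e+01, -4.19217181e+01,  4.65120968e-05,
        1.06823933e-02, -2.36553313e-05]), 'position': array([ 0.19876247, -0.56584951,  0.23025284]), 'ee_rot': array([-1.79897807e+02, -5.28233360e-03,  1.93540075e+01]), 'contact_force': array([-0.33069971, -0.0032227 , -0.10731656]), 'ft_torque': array([-0.03331231,  0.03358114,  0.04646328]), 'gripper_force': 0.0, 'width': 0.08530888684521541} 0.0187
```

View pics/top0.png

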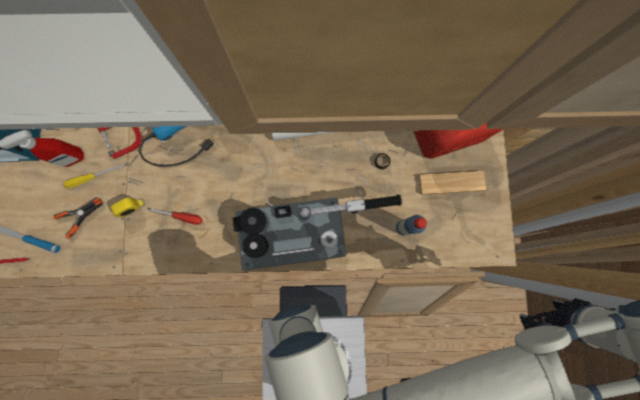

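View pics/side0.png

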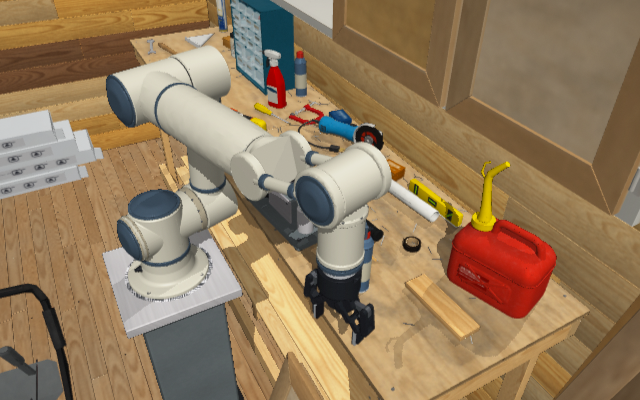

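The can (cap about (420,223) in the top view) stands on the robot's side, in the way. The roll (382,160) is behind the lever. The handle runs from about (345,207) to (400,200), and the offcut is at (452,182). The arm hides the lever in the side view.

```bash
cat >> h.py <<'E'
from scipy.spatial.transform import Rotation as R
def ray(n,uv,z,c=None):
    K,p,a=c or cam(n); d=R.from_euler('xyz',a,degrees=True).as_matrix()@np.linalg.solve(K,[uv[0],uv[1],1.])
    return p+d*(z-p[2])/d[2]
def proj(n,X,c=None):
    K,p,a=c or cam(n); q=K@(R.from_euler('xyz',a,degrees=True).as_matrix().T@(np.array(X)-p)); return q[:2]/q[2]
E
python3 - <<'E'
from h import *
im=cv2.imread("pics/top0.png"); c=im[145:275,300:500]
cv2.imwrite("pics/crop0.png",cv2.resize(c,(800,520),interpolation=cv2.INTER_CUBIC))
hsv=cv2.cvtColor(im,cv2.COLOR_BGR2HSV)
m=((hsv[...,0]<8)|(hsv[...,0]>172))&(hsv[...,1]>150)&(hsv[...,2]>70)
m[:,:400]=0;m[:,440:]=0;m[:205]=0;m[245:]=0
ys,xs=np.nonzero(m);print("cap",xs.min(),xs.max(),ys.min(),ys.max(),xs.mean(),ys.mean(),ray("top",(xs.mean(),ys.mean()),.19))
for uv,z in [((382.5,160.5),.019),((345,207.5),.118),((400.5,200),.118),((366,204.5),.118),((452,182),.018)]: print(uv,ray("top",uv,z))
E
```

```text
cap 415 425 218 227 420.1 222.51111111111112 [ 0.42887855 -0.29987371  0.19      ]
(382.5, 160.5) [ 0.64522873 -0.24002471  0.019     ]
(345, 207.5) [ 0.48247327 -0.10329376  0.118     ]
(400.5, 200) [ 0.50112945 -0.26750058  0.118     ]
(366, 204.5) [ 0.48999371 -0.16528707  0.118     ]
(452, 182) [ 0.56939349 -0.46291076  0.018     ]
```

View pics/crop0.png

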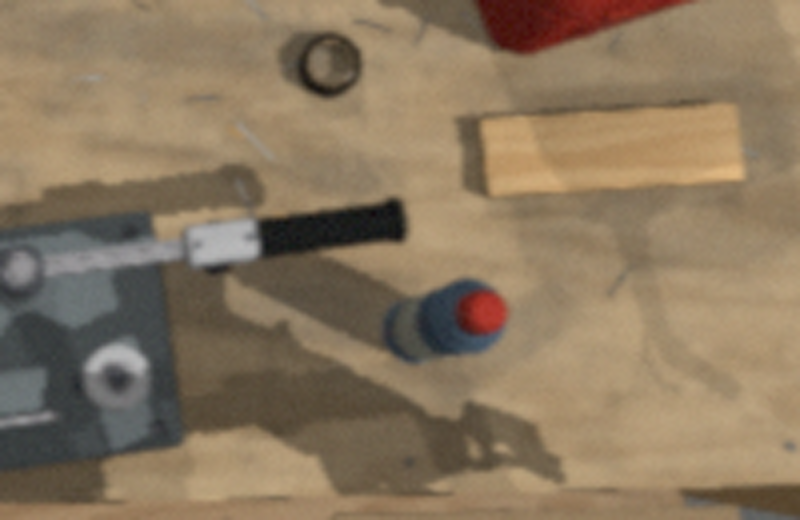

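Emit:
carry_out([
  [[23,26.5,1,0,0,2.5,100],[23,26.5,1,0,0,2.5,100],[23,26.5,1,0,0,2.5,100],[23,26.5,1,0,0,2.5,100],[23,26.5,1,0,0,2.5,100]],
])

```text
time: 0.6
position: [0.3145, -0.4323, 0.2358]
ee_rot: [-179.9, -0.0, 31.9]
contact_force: [0.1, -0.9, 0.3]
width: 0.0856
gripper_force: 0.0
```

Emit:
carry_out([
  [[23,26.5,1,0,0,2.5,100],[23,26.5,1,0,0,2.5,100],[23,26.5,1,0,0,2.5,100],[23,26.5,1,0,0,2.5,100],[23,26.5,1,0,0,2.5,100]],
])

```text
time: 1.1
position: [0.4295, -0.2998, 0.2408]
ee_rot: [-180.0, 0.0, 44.5]
contact_force: [-0.5, -0.7, 0.0]
width: 0.0854
gripper_force: 0.0
```

```bash
python3 - <<'E'
from h import *
s=env.observe(); print(s["time"],s["position"],s["ee_rot"])
c=cam("wrist"); w=imaging.read_camera("wrist"); sd=imaging.read_camera("side")
print(c)
cv2.imwrite("pics/w1.png",np.hstack([cv2.resize(w,None,fx=.62,fy=.62),cv2.resize(sd,None,fx=.62,fy=.62)])[:,:,::-1])
w=w[:,:,::-1]; cv2.imwrite("pics/w1.png",np.vstack([cv2.resize(w,(480,300)),cv2.resize(sd[:,:,::-1],(480,300))]))
E
```

```text
1.1 [ 0.42949646 -0.29979182  0.24084041] [-1.79960178e+02  4.99417007e-03  4.44543852e+01]
(array([[319.77099627,   0.        , 315.98913443],
       [  0.        , 319.77099627, 201.55188174],
       [  0.        ,   0.        ,   1.        ]]), array([ 0.48586951, -0.24637074,  0.38339971]), array([ 1.62149712e+02,  2.27152416e-02, -4.54960472e+01]))
```

View pics/w1.png

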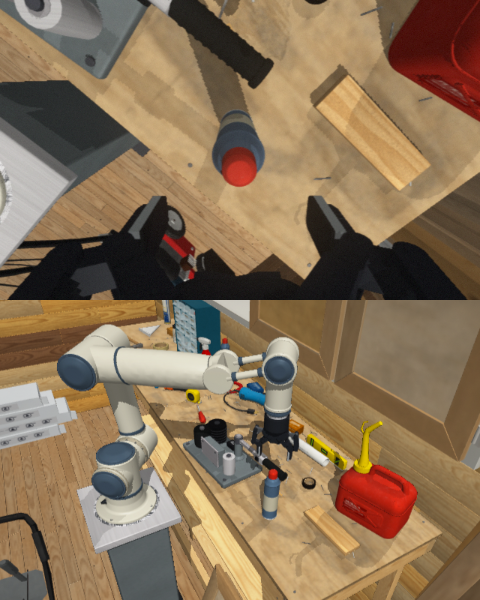

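The cap is at wrist (317,222) and side (362,233), and it isn't quite between the fingers. I'll triangulate it.

```bash
python3 - <<'E'
from h import *
w=cv2.imread("pics/w1.png")
def red(im):
    h=cv2.cvtColor(im,cv2.COLOR_BGR2HSV); return (((h[...,0]<8)|(h[...,0]>172))&(h[...,1]>150)&(h[...,2]>80))
m=red(w); 
def c(x0,x1,y0,y1):
    ys,xs=np.nonzero(m[y0:y1,x0:x1]); print(xs.min()+x0,xs.max()+x0,ys.min()+y0,ys.max()+y0); return xs.mean()+x0,ys.mean()+y0
a=np.array(c(210,265,140,195)); b=np.array(c(255,290,460,485))-[0,300]
a/=.75;b/=.75
tri=np.array([])
rs=[("top",(420.1,222.5)),("wrist",a),("side",b)]
A=np.zeros((3,3));B=np.zeros(3)
for n,uv in rs:
    p0=cam(n)[1];d=ray(n,uv,0)-p0;d/=np.linalg.norm(d);P=np.eye(3)-np.outer(d,d);A+=P;B+=P@p0
X=np.linalg.solve(A,B);print(X)
for n,uv in rs: print(n,uv,proj(n,X), ray(n,uv,.19))
# handle points
w0=(238,168)
print("body", proj("side",[X[0],X[1],0]))
E
```

```text
222 256 147 186
268 277 469 479
[ 0.43066591 -0.30114006  0.18393096]
top (420.1, 222.5) [419.87268029 222.00897643] [ 0.42890879 -0.29987555  0.19      ]
wrist [318.27443837 222.24893746] [316.97767188 223.98536646] [ 0.43382803 -0.29916618  0.19      ]
side [363.65151515 231.78787879] [363.73214024 231.98239508] [ 0.42673437 -0.30631486  0.19      ]
body [359.8329387  284.41413639]
```

Emit:
carry_out([
  [[1,-1,-21,0,0,0,100],[0,0,-22,0,0,0,100],[0,0,-22,0,0,0,100],[0,0,-21,0,0,0,100],[0,0,-20,0,0,0,100]],
])

```text
time: 1.7
position: [0.4291, -0.3025, 0.1337]
ee_rot: [-179.9, 0.0, 44.3]
contact_force: [-0.4, 0.9, 0.3]
width: 0.0853
gripper_force: 0.0
```

Emit:
carry_out([
  [[0,0,0,0,0,0,45],[0,0,0,0,0,0,45],[0,0,0,0,0,0,45],[0,0,0,0,0,0,45],[0,0,0,0,0,0,45]],
], grip_force=40)

```text
time: 2.2
position: [0.4302, -0.3025, 0.1365]
ee_rot: [179.9, -0.0, 44.3]
contact_force: [-0.6, 0.3, 1.7]
width: 0.0518
gripper_force: 42.4
```

Emit:
carry_out([
  [[0,0,5,0,0,0,45],[0,0,8,0,0,0,45],[0,0,8,0,0,0,45],[0,-5,8,0,0,0,45],[-1,-15,4,0,0,0,45]],
])

```text
time: 2.7
position: [0.4294, -0.3223, 0.17]
ee_rot: [179.9, -0.0, 44.4]
contact_force: [-0.5, -1.0, -2.4]
width: 0.0516
gripper_force: 42.4
```

Emit:
carry_out([
  [[-2,-20,0,0,0,0,45],[-2,-22,0,0,0,0,45],[-2,-22,0,0,0,0,45],[-2,-22,0,0,0,0,45],[-2,-22,0,0,0,0,45]],
])

```text
time: 3.2
position: [0.4182, -0.4322, 0.1681]
ee_rot: [-180.0, 0.0, 44.3]
contact_force: [0.5, -0.1, -2.7]
width: 0.0512
gripper_force: 42.4
```

Emit:
carry_out([
  [[-2,-22,0,0,0,0,45],[-2,-22,0,0,0,0,45],[-2,-18,0,0,0,0,45],[-1,-10,0,0,0,0,45],[0,0,0,0,0,0,45]],
])

```text
time: 3.7
position: [0.411, -0.5037, 0.1675]
ee_rot: [-179.9, 0.0, 44.2]
contact_force: [-0.6, 0.5, -3.0]
width: 0.0512
gripper_force: 42.7
```

Emit:
carry_out([
  [[0,0,-8,0,0,0,45],[0,0,-8,0,0,0,45],[0,0,-7,0,0,0,45],[0,0,-5,0,0,0,45],[0,0,-3,0,0,0,45]],
])

```text
time: 4.2
position: [0.4119, -0.5015, 0.1365]
ee_rot: [-179.9, -0.0, 44.4]
contact_force: [-1.1, 1.5, 11.1]
width: 0.0516
gripper_force: 44.2
```

Emit:
carry_out([
  [[0,0,1,0,0,0,100],[0,0,0,0,0,0,100],[0,0,0,0,0,0,100],[0,0,0,0,0,0,100],[0,0,0,0,0,0,100]],
])

```text
time: 4.7
position: [0.4119, -0.5022, 0.1387]
ee_rot: [180.0, 0.0, 44.4]
contact_force: [-0.6, -0.1, 0.3]
width: 0.0857
gripper_force: 0.0
```

Emit:
carry_out([
  [[0,0,20,0,0,0,100],[0,0,25,0,0,0,100],[0,0,25,0,0,0,100],[0,0,25,0,0,0,100],[0,0,20,0,0,0,100]],
])

```text
time: 5.2
position: [0.4119, -0.5022, 0.2553]
ee_rot: [179.9, 0.0, 44.4]
contact_force: [0.1, -0.5, -0.1]
width: 0.0856
gripper_force: 0.0
```

```bash
python3 - <<'E'
from h import *
for n in ("top","side"):
    im=imaging.read_camera(n)[:,:,::-1]; cv2.imwrite(f"pics/{n}2.png",im)
a=cv2.imread("pics/side2.png")[170:350,240:500]; b=cv2.imread("pics/top2.png")[145:275,240:500]
cv2.imwrite("pics/v2.png",np.vstack([cv2.resize(a,(780,300*180*3//300)) [:340],cv2.resize(b,None,fx=2,fy=2,interpolation=cv2.INTER_CUBIC).copy() if 0 else np.pad(cv2.resize(b,None,fx=2,fy=2),((0,0),(0,260),(0,0)))]))
E
```

```text
(no output)
```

View pics/v2.png

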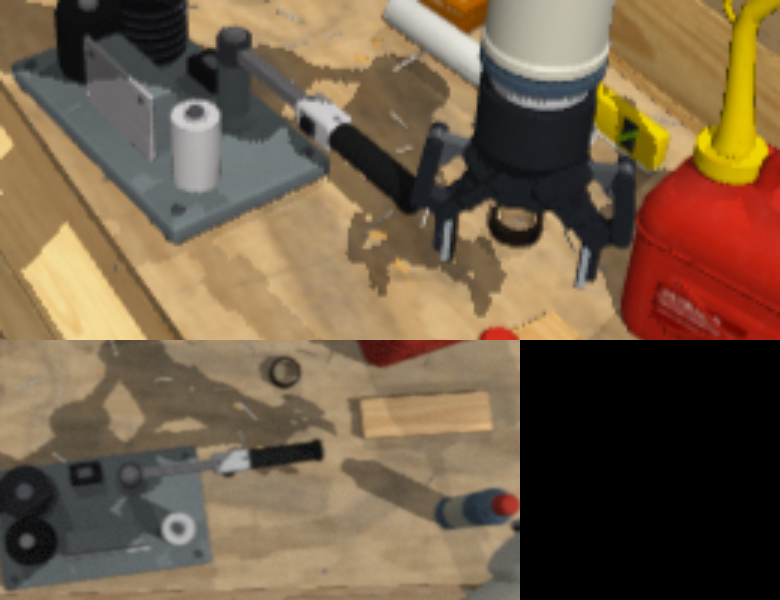

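The can stands upright to the right, cap at about (493,227) in the top view. The lever's housing is at about (356,205) in the top view, and the black button at (342,212) in the side view. I'll move above the housing and look with the wrist camera.

Emit:
carry_out([
  [[6,30,0,0,0,5.2,100],[7,37,0,0,0,5.2,100],[8,37,0,0,0,5.2,100],[8,37,0,0,0,5.2,100],[8,37,0,0,0,5.2,100]],
])

```text
time: 5.8
position: [0.4487, -0.3225, 0.2515]
ee_rot: [-179.9, -0.0, 70.6]
contact_force: [0.8, 0.3, -0.0]
width: 0.0849
gripper_force: 0.0
```

Emit:
carry_out([
  [[8,37,0,0,0,5.2,100],[8,37,0,0,0,5.2,100],[8,37,0,0,0,5.2,100],[8,37,0,0,0,5.2,100],[5,30,0,0,0,5.2,100]],
])

```text
time: 6.3
position: [0.4858, -0.1441, 0.2517]
ee_rot: [-179.9, -0.1, 96.6]
contact_force: [-0.1, 0.0, -0.4]
width: 0.0857
gripper_force: 0.0
```

```bash
python3 - <<'E'
from h import *
import pickle
s=env.observe(); print(s["time"],s["position"],s["ee_rot"])
c=cam("wrist"); w=imaging.read_camera("wrist")[:,:,::-1]; cv2.imwrite("pics/w3.png",w); pickle.dump(c,open("w3.pkl","wb"));print(c)
cv2.imwrite("pics/w3v.png",cv2.resize(w,(800,500)))
for uv,z in [((356.25,205.6),.133),((354.25,212),.118),((305,212),.125),((346.75,202),.133),((364.5,199.5),.133),((365.5,209.5),.133),((348.25,211.5),.133)]: print(uv,ray("top",uv,z))
E
```

```text
6.3 [ 0.48581361 -0.14405752  0.25170625] [-1.79929630e+02 -6.02807659e-02  9.66174140e+01]
(array([[319.77099627,   0.        , 315.98913443],
       [  0.        , 319.77099627, 201.55188174],
       [  0.        ,   0.        ,   1.        ]]), array([ 0.47715517, -0.06766807,  0.39432677]), array([1.62195982e+02, 5.08684695e-02, 6.66774715e+00]))
(356.25, 205.6) [ 0.48561753 -0.13466435  0.133     ]
(354.25, 212) [ 0.46863447 -0.12994702  0.118     ]
(305, 212) [0.47106844 0.01403687 0.125     ]
(346.75, 202) [ 0.49670712 -0.10752115  0.133     ]
(364.5, 199.5) [ 0.50290224 -0.15927483  0.133     ]
(365.5, 209.5) [ 0.47369656 -0.16098989  0.133     ]
(348.25, 211.5) [ 0.46898077 -0.11091542  0.133     ]
```

View pics/w3v.png

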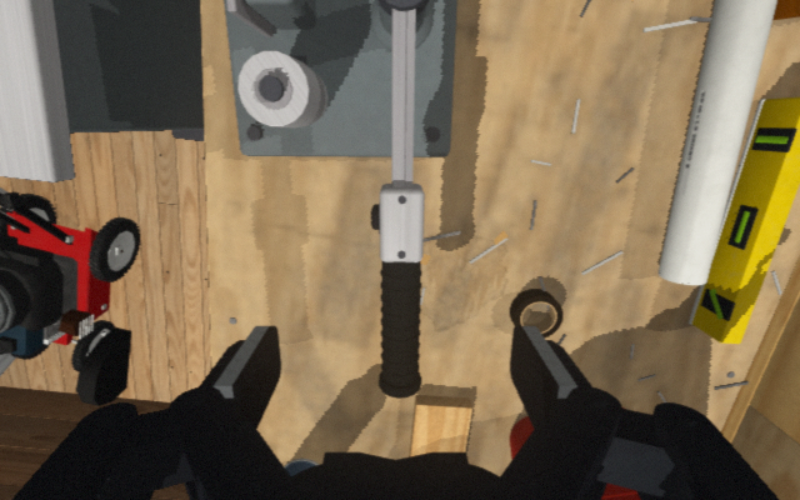

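The handle runs straight down the view at column 401, aligned with the tool. The housing spans rows 185 to 263, and the button sits at (376,216) on the left.

```bash
python3 - <<'E'
from h import *
import pickle
c=pickle.load(open("w3.pkl","rb"))
for nm,uv,z in [("hs",(402,185),.133),("he",(400.5,263),.133),("button",(375,216.5),.118),("pivot",(404,5),.118),("barnear",(403,60),.125),("barfar",(402,178),.125),("pommel",(400,385),.128),("roll",(537,316),.019)]:
    print(nm,ray("wrist",np.array(uv)/1.25,z,c))
E
```

```text
hs [ 0.48588883 -0.10501526  0.133     ]
he [ 0.4913976  -0.15859953  0.133     ]
button [ 0.47014907 -0.13137705  0.118     ]
pivot [0.47439355 0.00087514 0.118     ]
barnear [ 0.47748857 -0.03026352  0.125     ]
barfar [ 0.48559022 -0.10153245  0.125     ]
pommel [ 0.50346791 -0.26095391  0.128     ]
roll [ 0.64554102 -0.23970281  0.019     ]
```

Emit:
carry_out([
  [[1,7,-10,0,0,0,100],[1,7,-25,0,0,0,100],[0,0,-30,0,0,0,100],[0,0,-25,0,0,0,100],[0,0,-15,0,0,0,100]],
])

```text
time: 6.85
position: [0.4863, -0.1323, 0.144]
ee_rot: [-179.7, -0.1, 96.2]
contact_force: [-0.8, -0.5, 0.2]
width: 0.0855
gripper_force: 0.0
```

Emit:
carry_out([
  [[0,0,-15,0,0,0,100],[0,0,-15,0,0,0,90],[0,0,-15,0,0,0,80],[0,0,-5,0,0,0,70],[0,0,0,0,0,0,60]],
], grip_force=30)

```text
time: 7.35
position: [0.4875, -0.132, 0.0974]
ee_rot: [-179.9, -0.0, 96.3]
contact_force: [-0.8, 0.2, 0.7]
width: 0.0513
gripper_force: 0.0
```

```bash
python3 - <<'E'
from h import *
s=env.observe(); print(s["time"],s["position"],s["width"])
w=imaging.read_camera("wrist")[:,:,::-1]; t=imaging.read_camera("side")[:,:,::-1]
cv2.imwrite("pics/v4.png",np.vstack([cv2.resize(w,(480,300)),cv2.resize(t[150:300,250:490],(480,300))]))
E
```

```text
7.35 [ 0.48750668 -0.13202552  0.09740699] 0.05133237565252678
```

View pics/v4.png

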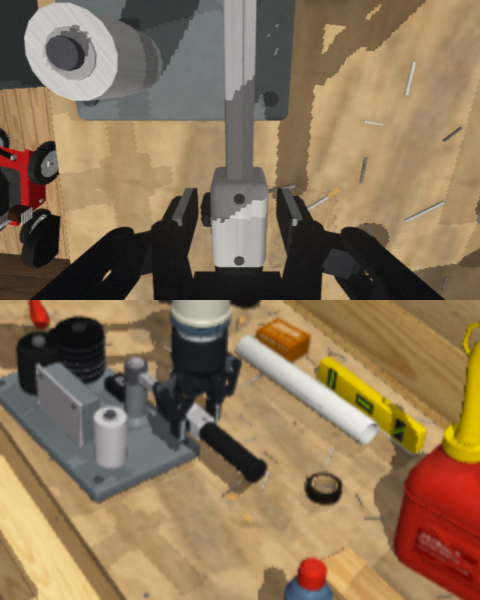

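The fingers straddle the housing with the button (207,208 in the wrist half) between the pads. Closing now.

Emit:
carry_out([
  [[0,0,0,0,0,0,50],[0,0,0,0,0,0,40],[0,0,0,0,0,0,30],[0,0,0,0,0,0,25],[0,0,0,0,0,0,25]],
], grip_force=30)

```text
time: 7.95
position: [0.4885, -0.1323, 0.0993]
ee_rot: [179.9, 0.0, 96.4]
contact_force: [2.0, -0.3, 4.3]
width: 0.0298
gripper_force: 30.7
```

Emit:
carry_out([
  [[0,0,0,0,0,0,20],[0,0,0,0,0,0,20],[0,0,0,0,0,0,20],[0,0,0,0,0,0,20],[0,0,0,0,0,0,20]],
])

```text
time: 8.45
position: [0.4885, -0.1323, 0.0993]
ee_rot: [179.9, 0.0, 96.4]
contact_force: [0.7, -0.3, 5.0]
width: 0.0299
gripper_force: 30.8
```

Emit:
carry_out([
  [[0.3,-3,0,0,0,0,20],[0.5,-5,0,0,0,0,20],[0.7,-6,0,0,0,0,20],[0.7,-6,0,0,0,0,20],[0.7,-6,0,0,0,0,20]],
])

```text
time: 8.95
position: [0.4912, -0.1564, 0.0992]
ee_rot: [179.9, -0.2, 96.4]
contact_force: [-0.2, 7.8, 7.8]
width: 0.0299
gripper_force: 30.5
```

Emit:
carry_out([
  [[0.7,-6,0,0,0,0,20],[0.7,-6,0,0,0,0,20],[0.7,-6,0,0,0,0,20],[0.7,-6,0,0,0,0,20],[0.7,-6,0,0,0,0,20]],
])

```text
time: 9.45
position: [0.4945, -0.1864, 0.0991]
ee_rot: [179.9, -0.2, 96.4]
contact_force: [-2.0, 8.4, 8.3]
width: 0.03
gripper_force: 30.3
```

Emit:
carry_out([
  [[0.7,-6,0,0,0,0,20],[0.7,-6,0,0,0,0,20],[0.7,-6,0,0,0,0,20],[0.7,-6,0,0,0,0,20],[0.7,-6,0,0,0,0,20]],
])

```text
time: 9.95
position: [0.4979, -0.2163, 0.0991]
ee_rot: [180.0, -0.2, 96.4]
contact_force: [-1.8, 7.1, 8.3]
width: 0.0298
gripper_force: 30.1
```

```bash
python3 - <<'E'
from h import *
import pickle
s=env.observe(); print(s["time"],s["position"],s["width"],s["contact_force"])
c=cam("wrist"); w=imaging.read_camera("wrist")[:,:,::-1]; pickle.dump(c,open("w5.pkl","wb"))
cv2.imwrite("pics/w5.png",w)
E
```

```text
9.95 [ 0.49786998 -0.21633192  0.09909649] 0.029837906221511147 [-1.82068926  7.10050605  8.28785628]
```

View pics/w5.png

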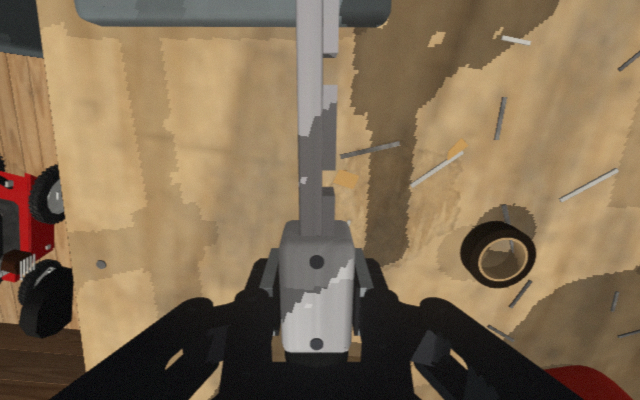

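The handle has come out 84.5 mm with no slip: the housing's end is at row 224, as before. I'll go 3 mm farther for margin, then release the button so the handle runs back onto the second stop.

Emit:
carry_out([
  [[0.2,-1.5,0,0,0,0,20],[0.2,-1.5,0,0,0,0,20],[0,0,0,0,0,0,20],[0,0,0,0,0,0,70],[0,0,0,0,0,0,70]],
])

```text
time: 10.5
position: [0.4978, -0.221, 0.0975]
ee_rot: [-179.9, -0.0, 96.4]
contact_force: [0.9, 0.6, 0.0]
width: 0.0582
gripper_force: 0.0
```

Emit:
carry_out([
  [[0,0,0,0,0,0,70],[0,0,0,0,0,0,70],[0,0,0,0,0,0,70],[0,0,0,0,0,0,70],[0,0,0,0,0,0,70]],
])

```text
time: 11.0
position: [0.4981, -0.2211, 0.0982]
ee_rot: [-180.0, 0.0, 96.4]
contact_force: [-0.6, 0.5, 1.2]
width: 0.0602
gripper_force: 0.0
```

```bash
python3 - <<'E'
from h import *
import pickle
s=env.observe(); print(s["time"],s["position"],s["width"],s["contact_force"])
c=cam("wrist"); w=imaging.read_camera("wrist")[:,:,::-1]; pickle.dump(c,open("w6.pkl","wb"))
cv2.imwrite("pics/w6.png",w)
E
```

```text
11.0 [ 0.49812378 -0.22114204  0.09824492] 0.060239471822688205 [-0.56687511  0.54011632  1.20846899]
```

View pics/w6.png

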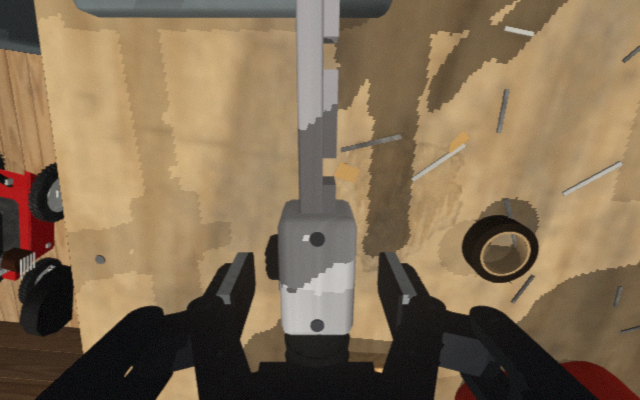

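```bash
python3 - <<'E'
from h import *
import pickle
c3,c5,c6=[pickle.load(open(f"w{i}.pkl","rb")) for i in (3,5,6)]
for c,uv in [(c3,(402/1.25,200/1.25)),(c3,(402/1.25,254.5/1.25)),(c5,(316.5,262)),(c5,(316.5,344)),(c6,(317,239.5)),(c6,(317,325.5))]:
    X=ray("wrist",uv,.133,c);print(X, np.dot(X[:2]-[.472,.014],[.112,-.9937]))
E
```

```text
[ 0.48708558 -0.11479711  0.133     ] 0.12967527186966638
[ 0.49167707 -0.15232643  0.133     ] 0.16748240316767338
[ 0.49617888 -0.19869175  0.133     ] 0.21405982352411337
[ 0.50050658 -0.23658708  0.133     ] 0.25220112026886526
[ 0.49557099 -0.1936519   0.133     ] 0.20898364825336782
[ 0.49984705 -0.23143631  0.133     ] 0.247008930516031
```

From home to now the handle moved 79.4 mm, so it is at the second stop, and the button stands proud again at (272,258). Next I slide the open fingers out to the rubber grip and close there.

Emit:
carry_out([
  [[1,-10,0,0,0,0,70],[1.8,-16,0,0,0,0,70],[2,-17,0,0,0,0,70],[2,-17,0,0,0,0,70],[1.7,-15,0,0,0,0,70]],
])

```text
time: 11.55
position: [0.5066, -0.2983, 0.0981]
ee_rot: [-180.0, 0.0, 96.3]
contact_force: [0.5, 0.5, -0.5]
width: 0.0596
gripper_force: 0.0
```

Emit:
carry_out([
  [[0,0,0,0,0,0,50],[0,0,0,0,0,0,40],[0,0,0,0,0,0,30],[0,0,0,0,0,0,20],[0,0,0,0,0,0,15]],
], grip_force=50)

```text
time: 12.05
position: [0.5067, -0.296, 0.0983]
ee_rot: [180.0, 0.0, 96.4]
contact_force: [0.1, -2.3, -1.6]
width: 0.0276
gripper_force: 49.3
```

Emit:
carry_out([
  [[0,0,0,0,0,0,15],[0,0,0,0,0,0,15],[0,0,0,0,0,0,15],[0,0,0,0,0,0,15],[0,0,0,0,0,0,15]],
])

```text
time: 12.55
position: [0.5067, -0.296, 0.0983]
ee_rot: [180.0, -0.0, 96.4]
contact_force: [1.8, -1.6, -0.2]
width: 0.0277
gripper_force: 49.3
```

Emit:
carry_out([
  [[-5.4,-0.1,0,0,0,-1,15],[-5.4,-0.3,0,0,0,-1,15],[-5.4,-0.4,0,0,0,-1,15],[-5.4,-0.5,0,0,0,-1,15],[-5.4,-0.6,0,0,0,-1,15]],
])

```text
time: 13.05
position: [0.4804, -0.2978, 0.0984]
ee_rot: [179.9, 0.0, 91.3]
contact_force: [5.4, -1.3, -1.8]
width: 0.0278
gripper_force: 49.4
```

Emit:
carry_out([
  [[-5.4,-0.1,0,0,0,-1,15],[-5.4,0,0,0,0,-1,15],[-5.4,0.1,0,0,0,-1,15],[-5.4,0.2,0,0,0,-1,15],[-5.4,0.3,0,0,0,-1,15]],
])

```text
time: 13.55
position: [0.4535, -0.2974, 0.0983]
ee_rot: [179.9, 0.0, 86.4]
contact_force: [5.3, -3.1, -3.3]
width: 0.0274
gripper_force: 49.4
```

Emit:
carry_out([
  [[-5,0.4,0,0,0,-0.9,15],[-5,0.5,0,0,0,-0.9,15],[-4,0.5,0,0,0,-0.8,15],[-3,0.4,0,0,0,-0.6,15],[-2,0.3,0,0,0,-0.4,15]],
])

```text
time: 14.05
position: [0.4345, -0.2956, 0.0984]
ee_rot: [179.8, 0.0, 82.8]
contact_force: [6.0, -3.8, -3.8]
width: 0.0275
gripper_force: 49.4
```

Emit:
carry_out([
  [[-2,0.3,0,0,0,-0.4,15],[-1.5,0.2,0,0,0,-0.3,15],[-1.5,0.2,0,0,0,-0.3,15],[-1,0.1,0,0,0,-0.2,15],[0,0,0,0,0,0,15]],
])

```text
time: 14.55
position: [0.4286, -0.2948, 0.0984]
ee_rot: [179.8, 0.0, 81.6]
contact_force: [6.1, -4.4, -3.6]
width: 0.0279
gripper_force: 49.5
```

Emit:
carry_out([
  [[-1,0.1,0,0,0,-0.2,15],[-1,0.1,0,0,0,-0.1,15],[-0.5,0,0,0,0,0,15],[-0.5,0,0,0,0,0,15],[0,0,0,0,0,0,15]],
])

```text
time: 15.05
position: [0.4258, -0.2945, 0.0984]
ee_rot: [179.8, 0.0, 81.3]
contact_force: [6.8, -4.1, -3.4]
width: 0.0276
gripper_force: 49.4
```

Emit:
carry_out([
  [[-1,0.1,0,0,0,0,15],[-0.5,0.1,0,0,0,0,15],[-0.5,0,0,0,0,0,15],[-0.5,0,0,0,0,0,15],[0,0,0,0,0,0,15]],
])

```text
time: 15.55
position: [0.4248, -0.2943, 0.0985]
ee_rot: [179.6, 0.0, 81.3]
contact_force: [13.4, -4.4, -5.8]
width: 0.0278
gripper_force: 49.6
```

The force rise shows the stop has been met. I'll add a little more push, then check everything.

Emit:
carry_out([
  [[-0.5,0,0,0,0,0,15],[-0.5,0,0,0,0,0,15],[0,0,0,0,0,0,15],[0,0,0,0,0,0,15],[0,0,0,0,0,0,15]],
])

```text
time: 16.05
position: [0.4245, -0.2943, 0.0985]
ee_rot: [179.5, 0.0, 81.3]
contact_force: [17.1, -4.0, -6.9]
width: 0.0274
gripper_force: 49.6
```

```bash
python3 - <<'E'
from h import *
s=env.observe(); print(s["time"],s["position"],s["width"],s["contact_force"])
c=cam("wrist"); w=imaging.read_camera("wrist")[:,:,::-1]; t=imaging.read_camera("top")[:,:,::-1]
b=cv2.resize(t[130:275,200:520],(640,290)); cv2.imwrite("pics/v7.png",np.vstack([w,b])[:600])
cv2.imwrite("pics/v7.png",cv2.resize(np.vstack([w,b]),(556,600)))
import pickle; pickle.dump(c,open("w7.pkl","wb"))
E
```

```text
16.05 [ 0.42453532 -0.29430066  0.09851617] 0.027428968142763008 [17.13764283 -4.03385282 -6.91703617]
```

View pics/v7.png

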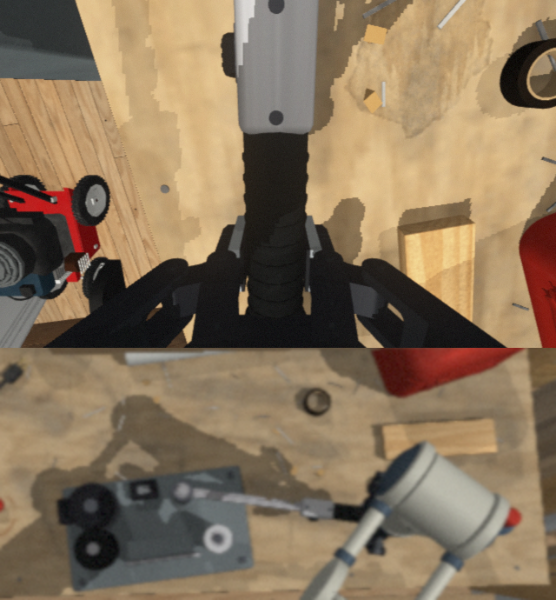

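The grip is held by the rubber, the button stands proud at (229,55), and the roll, offcut and can are undisturbed. One check on the handle stop, then I'll hand in.

```bash
python3 - <<'E'
from h import *
import pickle
c=pickle.load(open("w7.pkl","rb"))
X=ray("wrist",np.array([276,118])/.869,.133,c); r=np.linalg.norm(X[:2]-[.472,.014]); print(X,r, r-.1675)
if abs(r-.1675-.08)<.006: print(env.hand_in())
E
```

```text
[ 0.43512798 -0.22987994  0.133     ] 0.2466515182859781 0.07915151828597808
the job is handed in; nothing more can be done
None
```

I've handed in the job: the can is set aside upright, the handle is locked at its second stop (about 79 mm measured), and the lever is held against its stop by the rubber grip. The tape roll and offcut are undisturbed in the last picture; the screwdriver was not re-checked, though the arm never went near it.

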